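Push the charcoal block home into the corner of the soldering hearth

TASK

Push the charcoal block along the soldering hearth until it sits snug in the corner of the firebricks: its long side flush against the back brick (the one farthest from the robot) and its end flush against the brick on the robot's right. A ring is lying on the block ready for soldering: slide the block without lifting or tipping it, do not touch the ring and let it ride along on top, and leave the other things on and around the hearth where they are.

Things in the scene. Friction and masses are not known exactly. Their poses are not given: they have to be found in the camera images.
- hearth: Fixed soldering hearth: grey board 320 (x) by 340 (y) by 12 mm, open at the front (-x) and left (+y). Cream firebrick walls 32 mm thick stand 57 mm above the board: the back wall along the whole far edge, inner face at x = 128 mm; the right wall along the -y edge, inner face at y = -138, from x = -102 to 128. Origin: centre of the underside, on the bench; x towards the back wall, z up.
- hearth_corner (a point): The inner corner of the two brick walls at the level of the top of the board; at (128, -138, 12) mm in the hearth's frame, axes parallel to the hearth's. With the charcoal block home, the block's origin is 45 mm from it towards -x and 70 mm towards +y.
- charcoal: Black charcoal block, loose on the board: 90 (x) by 140 (y) by 30 mm high, 0.18 to 0.35 kg, slides at 1 to 4 N; too wide to grip. Origin: centre of its underside; x across its width, to the back wall when in line, y along its length, to the left. It starts about 30 to 80 mm short of its place towards the robot and 30 to 110 mm left of it, turned up to 0.3 rad from the hearth.
- ring: Silver signet ring lying flat and loose on top of the charcoal block, 22 mm across, 4 mm high, with a bezel 5 by 11 mm and 9 mm high on one side; about 12 g. Origin: centre of its underside. It lies within 20 mm of the middle of the block along its length and 12 mm across. Not to be touched.
- dish: White ceramic flux dish, 54 mm across the rim, 20 mm high, loose, on the front right of the hearth board, in front of the right-hand wall. Origin: centre of its underside. Leave alone.
- tweezers: Fine steel tweezers lying flat on the front left of the hearth board, along its front edge, 16 mm by 160 mm, 8 mm high. Origin: middle of the underside; y points to the tips. Leave alone.
- third_hand: Third hand standing on the bench beyond the right-hand brick wall: dark cast foot 85 by 55 by 14 mm, a post and cross-lock tweezers on top, about 130 mm high in all. Origin: centre of the underside of the foot. Leave alone.
- flux_jar: Amber glass jar with a black lid, 54 mm across, 58 mm high, on the bench to the left of the hearth. Origin: centre of its underside. Leave alone.
- ring_clamp: Wooden ring clamp with a brass collar, about 145 mm long, 25 mm high, lying on the bench to the left of the hearth, farther off than the jar. Origin: middle of the underside. Leave alone.
- steel_block: Bright steel bench block, 60 by 60 mm, 18 mm high, on the bench to the right of the hearth, nearer the robot than the third hand. Origin: centre of its underside. Leave alone.

How it is judged:
By the outcome, as a careful person would: the job done as asked, in the order asked, and still so for the second after the job is handed in, with the robot touching nothing.
It also fails if it takes over 67 s, if anything falls off the work surface, if the arm or the gripper's body presses on something with over 40 N, if the wrist force passes 120 N, or if a joint passes its speed limit or range.

ROBOT

A 6-joint arm with a two-finger parallel gripper is mounted at the origin on the work surface. World frame = base frame: x ahead of the robot, y to its left, z up, the work surface at z = 0. Lengths are in m, angles in rad, forces in N, time in s.
With the tool pointing down it reaches from about 0.425 to 0.95 m from the base axis. Payload 14.7 kg.
Tool frame: the origin (TCP) lies on the centre line of the jaws, within the pads' length; the fingertips stand tips_ahead ahead of it and the grasp point (between the pads) lies 8 mm behind it (tips_ahead is the distance from the TCP to the fingertips, in m); z points along the fingers, y is the line along which they close (so a half turn about z gives the same grasp; the last joint's range is limited). The gripper opens to 85 mm and grips with 20 to 120 N. Pads are 22 mm wide; open, the fingers measure 114 mm over their backs; the gripper's body (76 mm by 85 mm) begins 54 mm behind the grasp point. The pads swing forward as they close: fully open they stand 13 mm farther back than shut.
Start: joints at [-1.377, 0.48, 1.596, -0, 1.065, -0.047], TCP at [0.155, -0.631, 0.242] pointing down, gripper open.
Joint ranges: [-2.75, 2.75], [-0.82, 2.05], [0.23, 2.67], [-1.56, 4.7], [0.09, 2.69], [-2.92, 2.92]. Speed limits (rad/s): [1.89, 1.89, 2.39, 3.01, 3.01, 3.01].

INTERFACE

Orientations are given as a unit quaternion [x, y, z, w].
In Python, from cell import sense, snapshot, camera_info, sign_off, tips_ahead gives the robot as it stands.
- The arm moves only by the tool drive_tool, never from a script. Its argument "steps" is a list of rows, each a list of 5 numbers: the opening, from -1 (shut) to 1 (fully open), then the shift along the world's x, y, z normalised to -1 to 1, where 1 is 0.3 m, then the turn about the world's z normalised to -1 to 1, where 1 is 2 pi rad. A call has 1 to 12 rows; each row is the pose to reach, as a shift and turn from the pose commanded when the call began, turning the shorter way round; what a row does not reach only later rows make up. A row lasts 1/10 s, in which the tool goes at most 50 mm and 8.59 degrees, less where a joint would pass 70% of its speed; a pose out of reach is approached as far as the arm can. A call with a number of a shift or a turn outside -1 to 1 is refused whole. A call with a gripper value outside its range is refused whole. The fingers move at their own pace and stop on an object; "newtons" is the grip in N (left out, the last holds). Time passes only in rows, so rows that repeat a pose let the fingers close. It gives the time, the measured TCP pose, the force, the opening and the grip force at its end, in the units of the state.
- sense(): the state, without advancing time (a new reading comes with each control period).
- snapshot(name): name is "scene" or "top" or "wrist"; returns (picture, depth): 420x560x3 uint8, blue, green, red; 420x560 float32, m along the optical axis (not along the pixel's ray), 0 where there is no reading.
- camera_info(name): a dict with "intrinsics" (3x3 intrinsics, pixels), "position" and "attitude" of the camera in the world; the wrist camera has in their place "hand_eye" (4x4, takes a point from camera to tool coordinates, whose origin is the TCP and whose axes are the flange's). Camera axes: x right, y up, looking along -z (the intrinsics and any distortion apply to the point x, -y, -z); pixel columns grow to the right and rows downward; lengths in m; the calibration is good to about 2 mm. A picture is of the moment at which its call begins: read the wrist's pose just before it. camera_info takes no time and is no camera call.
- sign_off(): hands the job in; it is judged then, once.
The state is a dict: "time": time; "joints": joint angles; "qd": joint speeds; "effort": joint torques, N m; "tool_pos": TCP position; "orientation": TCP orientation; "ft_force": force on the tool from outside, world axes, zero at the start; "torque": the same for the moment, N m; "opening": opening from 0.0 (shut) to 1.0 (fully open); "gripper_force": force on a finger pad.
Only numpy, scipy, OpenCV 4.12 (cv2) and the standard library are available. Lean on these libraries where they do the work, as an engineer would, in place of code of your own. Each camera call takes 0.05 s, during which the arm holds its last target. There are 200 camera calls.

## Working session

There is one attempt and no reset: what is moved stays moved. The work goes in short steps, Python scripts to look and compute and a tool call to move; the robot and the scene stay as the last step left them, time stands still between calls to the robot, and variables do not carry over. Pictures are saved under pics/ and viewed, at most 10 in all, crops included, and the job is handed in when it is done.

Besides the shell and the picture viewer there is one more tool, called as name([rows], argument=value, ...), one row to a line, values as JSON. drive_tool: Moves the arm, as the interface text tells. Scaled input: -1 to 1 covers 0.3 m each way for a shift and 2 pi rad each way for a turn. Its arguments: {"type":"object","properties":{"steps":{"type":"array"},"newtons":{"type":"number"}},"required":["steps"]}

```bash
mkdir -p pics
cat > h.py <<'E'
import numpy as np,cv2
from cell import *
def K(n): 
    c=camera_info(n); return c
E
python3 - <<'E'
from h import *
s=sense();print(s['time'],s['tool_pos'],s['orientation'],s['opening'],tips_ahead if not callable(tips_ahead) else tips_ahead())
for n in ("top","scene"):
    c=camera_info(n);print(n,c)
    p,d=snapshot(n);cv2.imwrite(f'pics/{n}0.png',p);np.save(f'pics/{n}0.npy',d);print(p.shape,(d>0).mean())
E
```

```text
0.0 [ 0.15495328 -0.63084899  0.24167442] [ 9.92762608e-01  1.20091779e-01 -3.64936579e-05 -6.05573170e-04] 1.0010223142255783 0.011
top {'intrinsics': array([[510.33578748,   0.        , 280.72792865],
       [  0.        , 510.33578748, 200.15733165],
       [  0.        ,   0.        ,   1.        ]]), 'position': array([0.43553066, 0.03910075, 1.23446406]), 'attitude': array([-0.03535467,  0.02933163,  0.70933254, -0.70337547])}
(420, 560, 3) 0.9960034013605442
scene {'intrinsics': array([[476.35164291,   0.        , 280.020939  ],
       [  0.        , 476.35164291, 210.48671902],
       [  0.        ,   0.        ,   1.        ]]), 'position': array([1.02062305, 0.0116424 , 0.86111956]), 'attitude': array([0.19715101, 0.18088114, 0.6452438 , 0.71559341])}
(420, 560, 3) 0.9960671768707483
```

View pics/top0.png

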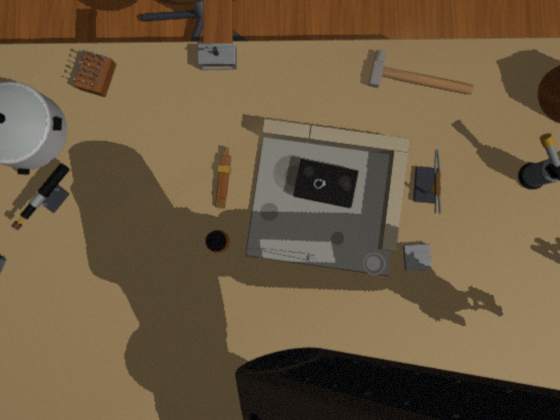

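View pics/scene0.png

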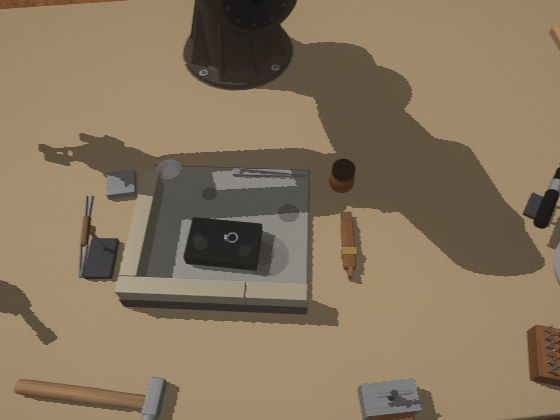

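The pictures show the hearth at about (325,200) in the top view, with the block at (326,183) and the ring at (320,184). The dish is at (374,262) and the tweezers at (288,252), clear of the block. Next I'll measure the layout from the depth cloud.

```bash
cat > h.py <<'E'
import numpy as np,cv2
from cell import *
from scipy.spatial.transform import Rotation as R
def cloud(n,d):
    c=camera_info(n);v,u=np.mgrid[:420,:560];k=c['intrinsics']
    p=np.stack([(u-k[0,2])/k[0,0]*d,-(v-k[1,2])/k[1,1]*d,-d],-1)
    return p@R.from_quat(c['attitude']).as_matrix().T+c['position']
def rect(m,P):
    m=cv2.morphologyEx(m.astype(np.uint8),cv2.MORPH_OPEN,np.ones((3,3)))
    n,l,st,_=cv2.connectedComponentsWithStats(m);i=1+np.argmax(st[1:,4])
    q=(P[l==i][:,:2]*1000).astype(np.float32);r=cv2.minAreaRect(q)
    return r,q,np.median(P[l==i][:,2])
E
cat > m.py <<'E'
from h import *
import sys
for n in ("top","scene"):
    p,d=snapshot(n);P=cloud(n,d);z=P[...,2]
    roi=(P[...,0]>.25)&(P[...,0]<.8)&(P[...,1]>-.35)&(P[...,1]<.3)
    g=p.max(-1)
    for nm,m in (("bricks",(z>.058)&(z<.08)&(g>70)),("char",(z>.034)&(z<.055)&(g<60)),("board",(z>.006)&(z<.02)&(g>0))):
        r,q,zm=rect(m&roi,P);print(n,nm,np.round(r[0],1),np.round(r[1],1),round(r[2],2),round(zm*1000,1));print(np.round(cv2.boxPoints(r)).tolist())
print(sense()['time'])
E
python3 m.py
```

```text
top bricks [579.4 -62.1] [340.8 261.7] 81.34 69.2
[[424.0, -211.0], [683.0, -250.0], [734.0, 87.0], [476.0, 126.0]]
top char [585.  -56.3] [139.6  90.3] 77.84 42.2
[[526.0, -115.0], [614.0, -134.0], [644.0, 2.0], [556.0, 21.0]]
top board [536.4 -40.1] [314.6 291.3] 81.48 12.4
[[369.0, -174.0], [657.0, -217.0], [704.0, 94.0], [416.0, 137.0]]
scene bricks [578.3 -63.6] [340.4 263.3] 81.4 68.9
[[423.0, -212.0], [683.0, -252.0], [734.0, 85.0], [474.0, 124.0]]
scene char [584.5 -57.6] [140.4  91. ] 77.36 42.1
[[525.0, -116.0], [614.0, -136.0], [644.0, 1.0], [555.0, 21.0]]
scene board [522.4 -40.9] [316.8 269.4] 81.66 12.2
[[366.0, -178.0], [633.0, -217.0], [679.0, 96.0], [412.0, 135.0]]
0.2
```

drive_tool([
  [1, 0.593, 0.98, 0, -0.031],
  [1, 0.593, 0.98, 0, -0.031],
  [1, 0.593, 0.98, 0, -0.031],
  [1, 0.593, 0.98, 0, -0.031],
  [1, 0.593, 0.98, 0, -0.031],
  [1, 0.593, 0.98, 0, -0.031],
  [1, 0.593, 0.98, 0, -0.031],
  [1, 0.593, 0.98, 0, -0.031],
  [1, 0.593, 0.98, 0, -0.031],
])

```text
time: 1.1
tool_pos: [0.3335, -0.3366, 0.2425]
orientation: [1.0, 0.024, 0.0, 0.0]
ft_force: [-0.3, 0.7, -0.1]
opening: 1.002
gripper_force: 0.0
```

drive_tool([
  [1, 0.593, 0.98, 0, -0.031],
  [1, 0.593, 0.98, 0, -0.031],
  [1, 0.593, 0.98, 0, -0.031],
  [1, 0.593, 0.98, 0, -0.031],
  [1, 0.593, 0.98, 0, -0.031],
  [1, 0.593, 0.98, 0, -0.031],
  [1, 0.593, 0.98, 0, -0.031],
  [1, 0.593, 0.98, 0, -0.031],
  [1, 0.593, 0.98, 0, -0.031],
  [1, 0.593, 0.98, 0, -0.031],
])

```text
time: 2.1
tool_pos: [0.5105, -0.0446, 0.2421]
orientation: [0.997, -0.075, -0.0, 0.0]
ft_force: [-0.3, 0.2, 0.4]
opening: 1.001
gripper_force: 0.0
```

Run:
```python
from h import *
s=sense();print(s['time'],s['tool_pos'],s['ft_force'],s['joints'],R.from_quat(s['orientation']).as_matrix()[:,1])
p,d=snapshot('wrist');cv2.imwrite('pics/w1.png',p)
```

```text
2.1 [ 0.51045657 -0.04457442  0.24207662] [-0.28370331  0.23784316  0.43634008] [-1.46058314e-01  2.89178801e-01  1.90741873e+00 -3.69917153e-04
  9.45602839e-01  1.57481651e+00] [-1.49301498e-01 -9.88791672e-01  3.02256479e-04]
```

View pics/w1.png

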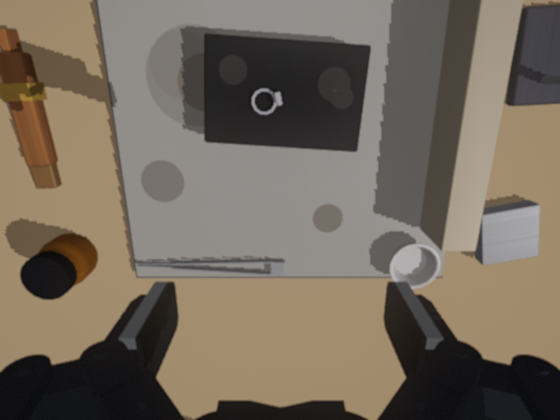

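The view shows the block's front edge at row 145, squarely ahead of the open fingers with clear board between. I'll go down in front of it.

drive_tool([
  [1, 0, 0, -0.6, 0],
  [1, 0, 0, -0.6, 0],
  [1, 0, 0, -0.6, 0],
  [1, 0, 0, -0.6, 0],
  [1, 0, 0, -0.65, 0],
  [1, 0, 0, -0.69, 0],
  [1, 0, 0, -0.713, 0],
  [1, 0, 0, -0.713, 0],
  [1, 0, 0, -0.713, 0],
])

```text
time: 3.05
tool_pos: [0.5113, -0.0436, 0.0291]
orientation: [0.997, -0.075, 0.001, 0.0]
ft_force: [0.3, 0.3, 0.6]
opening: 0.997
gripper_force: 0.0
```

Run:
```python
from h import *
s=sense();print(s['time'],s['tool_pos'],s['ft_force'])
p,d=snapshot('scene');cv2.imwrite('pics/s1.png',cv2.resize(p[130:340,90:370],None,fx=2.6,fy=2.6))
```

```text
3.05 [ 0.51125185 -0.04359416  0.02909615] [0.2782952  0.27024777 0.56486916]
```

View pics/s1.png

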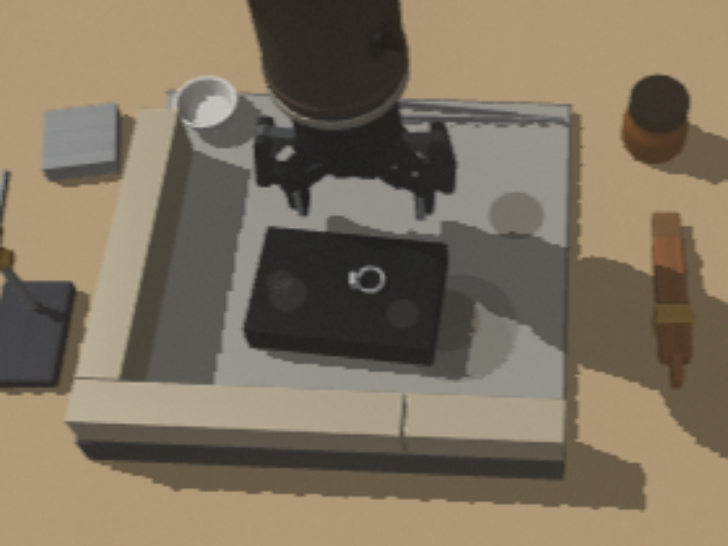

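The fingers sit level with the block's front face, about 19 mm short of it, and nothing is in the way. I'll push along the hearth's x.

drive_tool([
  [1, 0.0165, -0.0025, 0, 0],
  [1, 0.033, -0.005, 0, 0],
  [1, 0.0428, -0.0065, 0, 0],
  [1, 0.0494, -0.0075, 0, 0],
  [1, 0.056, -0.0085, 0, 0],
  [1, 0.0626, -0.0095, 0, 0],
  [1, 0.0692, -0.0105, 0, 0],
  [1, 0.0758, -0.0115, 0, 0],
  [1, 0.0824, -0.0125, 0, 0],
  [1, 0.089, -0.0135, 0, 0],
  [1, 0.0956, -0.0145, 0, 0],
  [1, 0.1022, -0.0155, 0, 0],
])

```text
time: 4.3
tool_pos: [0.5417, -0.0479, 0.0284]
orientation: [0.997, -0.074, 0.0, -0.0]
ft_force: [-1.0, -0.3, -1.5]
opening: 0.998
gripper_force: 0.5
```

```bash
python3 m.py | grep -A1 char; python3 -c "
from h import *
s=sense();print(s['time'],s['tool_pos'],s['ft_force'])"
```

```text
4.35 [ 0.54210455 -0.04797606  0.0284172 ] [-0.86823697  0.41889287 -0.66142836]Traceback (most recent call last):
  File "m.py", line 8, in <module>
    r,q,zm=rect(m&roi,P);print(n,nm,np.round(r[0],1),np.round(r[1],1),round(r[2],2),round(zm*1000,1));print(np.round(cv2.boxPoints(r)).tolist())
           ~~~~^^^^^^^^^
  File "h.py", line 10, in rect
    n,l,st,_=cv2.connectedComponentsWithStats(m);i=1+np.argmax(st[1:,4])
                                                     ~~~~~~~~~^^^^^^^^^^
    return _wrapfunc(a, 'argmax', axis=axis, out=out, **kwds)
    return bound(*args, **kwds)
ValueError: attempt to get argmax of an empty sequence
```

```bash
cat > m2.py <<'E'
from h import *
# block in hearth-corner frame (mm): home = (-45, 70, 0 deg); scene camera
a=np.deg2rad(-8.6);hx=np.array([np.cos(a),np.sin(a)]);hy=np.array([-hx[1],hx[0]])
for n,o in (("scene",[683,-251.6]),("top",[683,-250.4])):
    try:
        o=np.array(o)-32*hx+32*hy
        p,d=snapshot(n);P=cloud(n,d);z=P[...,2]
        q2=P[...,:2]*1000-o;U=q2@hx;V=q2@hy
        r,q,zm=rect((z>.034)&(z<.046)&(p.max(-1)<60)&(U<3)&(U>-180)&(V>-3)&(V<260),P)
        c=np.array(r[0])-o;b=(cv2.boxPoints(r)-o)
        print(n,np.round([c@hx,c@hy],1),np.round(r[1],1),'rel',round((r[2]-81.4+45)%90-45,1),'corners',np.round(np.c_[b@hx,b@hy]).tolist())
        m=(z>.044)&(z<.056)&(p.min(-1)>90)&(U<-10)&(U>-150)&(V>20)&(V<200)
        print(' ring',np.round([np.median(U[m]),np.median(V[m])],1),m.sum())
    except Exception as e: print(n,'fail',e)
s=sense();t=s['tool_pos'][:2]*1000-o;print('tcp',np.round([t@hx,t@hy],1),s['tool_pos'].round(4),'F',np.round([s['ft_force'][:2]@hx,s['ft_force'][:2]@hy],2),s['time'])
E
python3 m2.py
```

```text
scene [-81.3 147.9] [139.8  91.3] rel 0.2 corners [[-127.0, 78.0], [-35.0, 78.0], [-36.0, 218.0], [-127.0, 218.0]]
 ring [-85.6 160.4] 37
top fail attempt to get argmax of an empty sequence
tcp [-137.8  147.1] [ 0.5419 -0.048   0.0284] F [-0.52  0.72] 4.45
```

The block has squared up and follows cleanly. It has 36 mm left to the back brick, so I'll push 32 mm.

drive_tool([
  [1, 0.0066, -0.001, 0, 0],
  [1, 0.0165, -0.0025, 0, 0],
  [1, 0.0264, -0.004, 0, 0],
  [1, 0.0363, -0.0055, 0, 0],
  [1, 0.0461, -0.007, 0, 0],
  [1, 0.056, -0.0085, 0, 0],
  [1, 0.066, -0.01, 0, 0],
  [1, 0.0758, -0.0115, 0, 0],
  [1, 0.0857, -0.013, 0, 0],
  [1, 0.0956, -0.0145, 0, 0],
  [1, 0.102, -0.0155, 0, 0],
  [1, 0.1055, -0.016, 0, 0],
])

```text
time: 5.65
tool_pos: [0.5734, -0.0527, 0.0284]
orientation: [0.997, -0.074, 0.0, -0.0]
ft_force: [-3.0, 0.2, 0.7]
opening: 1.005
gripper_force: 1.3
```

```bash
python3 m2.py
```

```text
scene [-53.9 148. ] [139.5  84. ] rel 0.3 corners [[-95.0, 78.0], [-11.0, 78.0], [-12.0, 218.0], [-96.0, 217.0]]
 ring [-54.6 159.7] 44
top fail attempt to get argmax of an empty sequence
tcp [-105.9  147.1] [ 0.5734 -0.0527  0.0284] F [-0.91  0.03] 5.75
```

The block is square to the hearth with about a 5 mm gap to the back brick. I'll back off, lift, turn a quarter, and go round to its left end.

drive_tool([
  [1, -0.03, 0.005, 0, 0],
  [1, -0.1, 0.015, 0, 0],
  [1, -0.1, 0.015, 0.15, 0],
  [1, -0.1, 0.015, 0.4, 0],
  [1, -0.1, 0.015, 0.4, 0.02],
  [0, -0.1, 0.015, 0.4, 0.04],
  [0, 0.218, 0.307, 0.4, 0.25],
  [0, 0.218, 0.307, 0.4, 0.25],
  [0, 0.218, 0.307, 0.4, 0.25],
  [0, 0.218, 0.307, 0.4, 0.25],
  [0, 0.218, 0.307, 0.4, 0.25],
  [0, 0.218, 0.307, 0.4, 0.25],
])

```text
time: 6.95
tool_pos: [0.6379, 0.0398, 0.148]
orientation: [0.875, 0.484, -0.0, -0.0]
ft_force: [1.2, -0.2, 0.6]
opening: 0.501
gripper_force: 0.0
```

```bash
python3 m2.py; python3 -c "
from h import *
print(R.from_quat(sense()['orientation']).as_matrix()[:,1],sense()['opening'])"
```

```text
scene [-53.3 147.9] [140.2  83.2] rel -0.4 corners [[-95.0, 78.0], [-12.0, 78.0], [-11.0, 218.0], [-94.0, 218.0]]
 ring [-53.4 159.6] 36
top [-36.2 191.1] [36.3 68. ] rel -26.3 corners [[-75.0, 190.0], [-14.0, 160.0], [2.0, 192.0], [-59.0, 222.0]]
 ring [-52.8 172.5] 8
tcp [-55.9 247.9] [0.6379 0.0395 0.1482] F [0.94 0.05] 7.05
[ 8.44596428e-01 -5.35403391e-01 -2.88442926e-04] 0.5011474254656461
```

drive_tool([
  [0, 0, 0, 0, 0.066],
  [0, 0, 0, 0, 0.066],
  [0, 0, 0, -0.1, 0.066],
  [0, 0, 0, -0.22, 0.066],
  [0, 0, 0, -0.32, 0.066],
  [0, 0, 0, -0.37, 0.066],
  [0, 0, 0, -0.399, 0.066],
  [0, 0, 0, -0.399, 0.066],
])

```text
time: 7.85
tool_pos: [0.6382, 0.0394, 0.0283]
orientation: [0.76, 0.65, -0.0, -0.0]
ft_force: [0.4, -0.9, 0.9]
opening: 0.497
gripper_force: 0.0
```

```bash
python3 m2.py|grep tcp
python3 - <<'E'
from h import *
print(R.from_quat(sense()['orientation']).as_matrix()[:,1])
p,d=snapshot('scene');cv2.imwrite('pics/s2.png',cv2.resize(p[130:340,90:370],None,fx=2.6,fy=2.6))
E
```

```text
tcp [-54.6 248. ] [0.6392 0.0394 0.0297] F [-0.11  0.24] 7.95
[ 0.98808744 -0.15388781  0.00132678]
  return _methods._mean(a, axis=axis, dtype=dtype,
  ret = ret.dtype.type(ret / rcount)
```

View pics/s2.png

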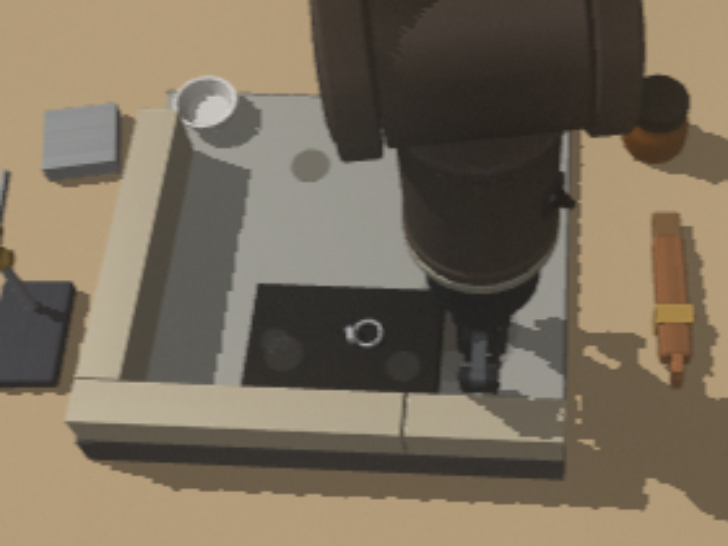

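The jaws are beside the block's left end, clear of the back brick. I'll push towards the right brick.

drive_tool([
  [0, -0.003, -0.0198, 0, 0],
  [0, -0.006, -0.0396, 0, 0],
  [0, -0.0075, -0.0494, 0, 0],
  [0, -0.0085, -0.056, 0, 0],
  [0, -0.0095, -0.0626, 0, 0],
  [0, -0.011, -0.0725, 0, 0],
  [0, -0.0125, -0.0824, 0, 0],
  [0, -0.014, -0.0923, 0, 0],
  [0, -0.0154, -0.1022, 0, 0],
  [0, -0.017, -0.112, 0, 0],
  [0, -0.0184, -0.122, 0, 0],
  [0, -0.02, -0.132, 0, 0],
])

```text
time: 9.2
tool_pos: [0.6325, -0.0004, 0.0287]
orientation: [0.759, 0.651, 0.0, 0.0]
ft_force: [0.2, 2.0, 0.6]
opening: 0.5
gripper_force: 1.1
```

```bash
python3 m2.py 2>/dev/null
```

```text
scene [-53.7 125.2] [133.4  82.8] rel 0.5 corners [[-95.0, 58.0], [-12.0, 59.0], [-13.0, 192.0], [-96.0, 192.0]]
 ring [-54.4 144. ] 46
top fail attempt to get argmax of an empty sequence
tcp [-55.3 207.4] [ 0.6325 -0.0007  0.0287] F [-0.05  0.6 ] 9.3
```

Run:
```python
from h import *
p,d=snapshot('scene');cv2.imwrite('pics/s3.png',cv2.resize(p[200:300,130:320],None,fx=4,fy=4))
```

```text
(no output)
```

View pics/s3.png

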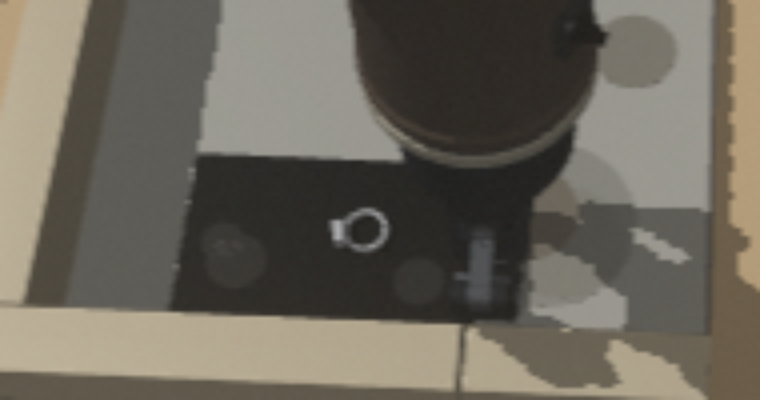

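The ring's bezel is still 38 px from the block's right end, the same as before, so it is riding along. I'll keep pushing, with 56 mm to go.

drive_tool([
  [0, -0.001, -0.0066, 0, 0],
  [0, -0.0025, -0.0165, 0, 0],
  [0, -0.004, -0.0264, 0, 0],
  [0, -0.0055, -0.0363, 0, 0],
  [0, -0.007, -0.0461, 0, 0],
  [0, -0.0085, -0.056, 0, 0],
  [0, -0.01, -0.066, 0, 0],
  [0, -0.0115, -0.0758, 0, 0],
  [0, -0.013, -0.0857, 0, 0],
  [0, -0.0145, -0.0956, 0, 0],
  [0, -0.016, -0.1055, 0, 0],
  [0, -0.0175, -0.1154, 0, 0],
])

```text
time: 10.55
tool_pos: [0.6272, -0.035, 0.0287]
orientation: [0.759, 0.651, -0.0, -0.0]
ft_force: [0.2, 0.9, -0.3]
opening: 0.503
gripper_force: 0.5
```

drive_tool([
  [0, -0.0015, -0.0099, 0, 0],
  [0, -0.003, -0.0198, 0, 0],
  [0, -0.0045, -0.0297, 0, 0],
  [0, -0.0055, -0.0363, 0, 0],
  [0, -0.006, -0.0396, 0, 0],
  [0, -0.0065, -0.0429, 0, 0],
  [0, -0.007, -0.0461, 0, 0],
  [0, -0.0075, -0.0494, 0, 0],
])

```text
time: 11.35
tool_pos: [0.625, -0.0496, 0.0287]
orientation: [0.759, 0.651, -0.0, -0.0]
ft_force: [-0.1, 0.8, -1.1]
opening: 0.5
gripper_force: 0.5
```

```bash
python3 m2.py 2>/dev/null
```

```text
scene [-53.2  74.1] [130.   82.8] rel -0.9 corners [[-96.0, 10.0], [-13.0, 8.0], [-11.0, 138.0], [-94.0, 140.0]]
 ring [-54.3  92.9] 46
top fail attempt to get argmax of an empty sequence
tcp [-55.3 157.8] [ 0.625  -0.0497  0.0287] F [0.22 0.08] 11.45
```

drive_tool([
  [0, -0.0005, -0.0033, 0, 0],
  [0, -0.001, -0.0066, 0, 0],
  [0, -0.0015, -0.0099, 0, 0],
  [0, -0.002, -0.0132, 0, 0],
  [0, -0.002, -0.0132, 0, 0],
])

```text
time: 11.95
tool_pos: [0.6244, -0.0537, 0.0287]
orientation: [0.759, 0.651, 0.0, 0.0]
ft_force: [-0.5, -0.1, -0.2]
opening: 0.5
gripper_force: 0.0
```

drive_tool([
  [0, 0.004, 0.025, 0, 0],
  [0, 0.0125, 0.082, 0, 0],
  [0, 0.0125, 0.082, 0.15, 0],
  [0, 0.0125, 0.082, 0.4, 0],
  [0, 0.0125, 0.082, 0.4, -0.02],
  [0.3, -0.288, -0.212, 0.4, -0.15],
  [0.3, -0.288, -0.212, 0.4, -0.15],
  [0.3, -0.288, -0.212, 0.4, -0.15],
  [0.3, -0.288, -0.212, 0.4, -0.15],
  [0.3, -0.288, -0.212, 0.4, -0.15],
  [0.3, -0.288, -0.212, 0.4, -0.15],
  [0.3, -0.288, -0.212, 0.4, -0.15],
])

```text
time: 13.15
tool_pos: [0.5383, -0.1162, 0.1488]
orientation: [0.972, 0.235, 0.0, -0.0]
ft_force: [-0.4, -0.3, -0.9]
opening: 0.65
gripper_force: 0.0
```

drive_tool([
  [0.3, 0, 0, 0, -0.1],
  [0.3, 0, 0, 0, -0.1],
  [0.3, 0, 0, 0, -0.1],
  [0.3, 0, 0, 0, -0.1],
  [0.3, 0, 0, 0, -0.1],
  [0.3, 0, 0, 0, -0.1],
])

```text
time: 13.75
tool_pos: [0.5382, -0.1166, 0.1487]
orientation: [0.997, -0.074, 0.0, -0.0]
ft_force: [0.4, 0.5, -0.7]
opening: 0.652
gripper_force: 0.0
```

```bash
python3 m2.py 2>/dev/null; python3 -c "
from h import *
print(R.from_quat(sense()['orientation']).as_matrix()[:,1],sense()['opening'])"
```

```text
scene [-53.7  75.3] [140.4  84.9] rel -0.8 corners [[-97.0, 6.0], [-12.0, 5.0], [-10.0, 145.0], [-95.0, 146.0]]
 ring [-54.1  88.7] 41
top [-48.8 132.4] [27.3 90.8] rel -2.5 corners [[-95.0, 121.0], [-4.0, 117.0], [-3.0, 144.0], [-94.0, 148.0]]
 ring [nan nan] 0
tcp [-131.2   78.4] [ 0.5381 -0.1169  0.1487] F [-0.62  0.73] 13.85
[-1.48233775e-01 -9.88952349e-01 -6.44425214e-06] 0.6507222757104961
```

Gaps now measure about 5 mm at the back and 4 mm at the right. I'll push from the front until it touches the back brick.

drive_tool([
  [0.3, 0, 0, -0.14, 0],
  [0.3, 0, 0, -0.26, 0],
  [0.3, 0, 0, -0.35, 0],
  [0.3, 0, 0, -0.401, 0],
  [0.3, 0, 0, -0.401, 0],
  [0.3, 0.033, -0.005, -0.401, 0],
  [0.3, 0.0527, -0.008, -0.401, 0],
  [0.3, 0.066, -0.01, -0.401, 0],
  [0.3, 0.0725, -0.011, -0.401, 0],
  [0.3, 0.079, -0.012, -0.401, 0],
  [0.3, 0.0857, -0.013, -0.401, 0],
  [0.3, 0.0857, -0.013, -0.401, 0],
])

```text
time: 15.05
tool_pos: [0.5637, -0.1211, 0.0285]
orientation: [0.997, -0.077, -0.0, -0.0]
ft_force: [-0.3, 0.2, -0.6]
opening: 0.649
gripper_force: 0.0
```

drive_tool([
  [0.3, 0.0033, -0.0005, 0, 0],
  [0.3, 0.0066, -0.001, 0, 0],
  [0.3, 0.0099, -0.0015, 0, 0],
])

```text
time: 15.35
tool_pos: [0.5666, -0.1215, 0.0284]
orientation: [0.997, -0.077, -0.0, -0.0]
ft_force: [-2.6, 0.5, 1.0]
opening: 0.653
gripper_force: 0.9
```

```bash
python3 m2.py 2>/dev/null
```

```text
scene [-54.5  75.1] [140.5  84.5] rel 0.7 corners [[-96.0, 4.0], [-11.0, 5.0], [-13.0, 146.0], [-98.0, 145.0]]
 ring [-50.1  86.4] 41
top [-12.8 137.9] [14.3 22.9] rel 4.8 corners [[-24.0, 130.0], [-1.0, 132.0], [-2.0, 146.0], [-25.0, 144.0]]
 ring [nan nan] 0
tcp [-102.2   78. ] [ 0.5668 -0.1215  0.0283] F [-1.37  0.01] 15.45
```

drive_tool([
  [0.3, 0.0033, -0.0005, 0, 0],
  [0.3, 0.0066, -0.001, 0, 0],
  [0.3, 0.0066, -0.001, 0, 0],
])

```text
time: 15.75
tool_pos: [0.5668, -0.1215, 0.0282]
orientation: [0.997, -0.077, -0.002, -0.0]
ft_force: [-12.2, 0.3, 8.9]
opening: 0.651
gripper_force: 5.8
```

drive_tool([
  [0.3, 0.0033, -0.0005, 0, 0],
  [0.3, 0.0033, -0.0005, 0, 0],
])

```text
time: 15.95
tool_pos: [0.5669, -0.1215, 0.0281]
orientation: [0.997, -0.077, -0.003, -0.0]
ft_force: [-16.1, 0.0, 13.0]
opening: 0.653
gripper_force: 8.1
```

It is hard against the back brick: 16 N and no further movement. Next is the final push from the left end.

drive_tool([
  [0.3, -0.01, 0.0015, 0, 0],
  [0.3, -0.04, 0.006, 0, 0],
  [0.3, -0.1, 0.015, 0, 0],
  [0.3, -0.1, 0.015, 0.2, 0],
  [0.3, -0.1, 0.015, 0.4, 0.02],
  [0, -0.1, 0.015, 0.4, 0.04],
  [0, 0.198, 0.307, 0.4, 0.2],
  [0, 0.198, 0.307, 0.4, 0.2],
  [0, 0.198, 0.307, 0.4, 0.2],
  [0, 0.198, 0.307, 0.4, 0.2],
  [0, 0.198, 0.307, 0.4, 0.2],
  [0, 0.198, 0.307, 0.4, 0.2],
])

```text
time: 17.15
tool_pos: [0.629, -0.0295, 0.1482]
orientation: [0.876, 0.481, 0.0, 0.0]
ft_force: [-0.2, 0.3, 0.1]
opening: 0.499
gripper_force: 0.0
```

```bash
python3 m2.py 2>/dev/null; python3 -c "
from h import *
y=R.from_quat(sense()['orientation']).as_matrix()[:,1]
print('turn left deg',-8.6-np.rad2deg(np.arctan2(y[1],y[0])),sense()['opening'])"
```

```text
scene [-51.7  75. ] [140.4  79.5] rel -0.2 corners [[-92.0, 5.0], [-12.0, 5.0], [-12.0, 145.0], [-91.0, 145.0]]
 ring [-50.4  88. ] 38
top [-26.9  88.8] [39.5 36.4] rel 11.7 corners [[-50.0, 103.0], [-43.0, 67.0], [-4.0, 75.0], [-11.0, 111.0]]
 ring [-50.4  85.1] 32
tcp [-54.4 178.1] [ 0.629  -0.0298  0.1483] F [ 0.06 -0.31] 17.25
turn left deg 24.044498682743857 0.49965793253857227
```

drive_tool([
  [0, 0, 0, 0, 0.067],
  [0, 0, 0, 0, 0.067],
  [0, 0, 0, -0.1, 0.067],
  [0, 0, 0, -0.24, 0.067],
  [0, 0, 0, -0.35, 0.067],
  [0, 0, 0, -0.399, 0.067],
  [0, 0, 0, -0.399, 0.067],
  [0, -0.005, -0.033, -0.399, 0.067],
  [0, -0.008, -0.053, -0.399, 0.067],
  [0, -0.0095, -0.0626, -0.399, 0.067],
  [0, -0.0105, -0.0692, -0.399, 0.067],
])

```text
time: 18.35
tool_pos: [0.6264, -0.0513, 0.0298]
orientation: [0.759, 0.651, 0.0, 0.001]
ft_force: [-2.5, 2.1, 2.6]
opening: 0.497
gripper_force: 0.0
```

drive_tool([
  [0, -0.0005, -0.0033, 0, 0],
  [0, -0.001, -0.0066, 0, 0],
  [0, -0.0015, -0.0099, 0, 0],
  [0, -0.002, -0.0132, 0, 0],
])

```text
time: 18.75
tool_pos: [0.6253, -0.0544, 0.0287]
orientation: [0.759, 0.651, -0.0, -0.0]
ft_force: [-4.0, 6.2, 4.7]
opening: 0.498
gripper_force: 1.8
```

drive_tool([
  [0, -0.0005, -0.0033, 0, 0],
  [0, -0.001, -0.0066, 0, 0],
  [0, -0.001, -0.0066, 0, 0],
])

```text
time: 19.05
tool_pos: [0.625, -0.0564, 0.0287]
orientation: [0.759, 0.651, -0.0, -0.0]
ft_force: [-3.6, 2.6, 4.6]
opening: 0.501
gripper_force: 1.7
```

```bash
python3 m2.py 2>/dev/null
python3 - <<'E'
from h import *
s=sense();print(s['ft_force'],s['torque'])
p,d=snapshot('scene');cv2.imwrite('pics/s4.png',cv2.resize(p[180:320,100:300],None,fx=3.8,fy=3.8))
E
```

```text
scene [-52.4  65.8] [131.5  81.1] rel 0.3 corners [[-93.0, -0.0], [-12.0, 0.0], [-12.0, 132.0], [-93.0, 131.0]]
 ring [-50.9  88.1] 39
top fail attempt to get argmax of an empty sequence
tcp [-54.4 151.1] [ 0.625  -0.0564  0.0287] F [-3.36  2.43] 19.15
[-2.96328817  2.90167568  3.71140566] [ 0.520375    0.34438158 -0.04159729]
```

View pics/s4.png

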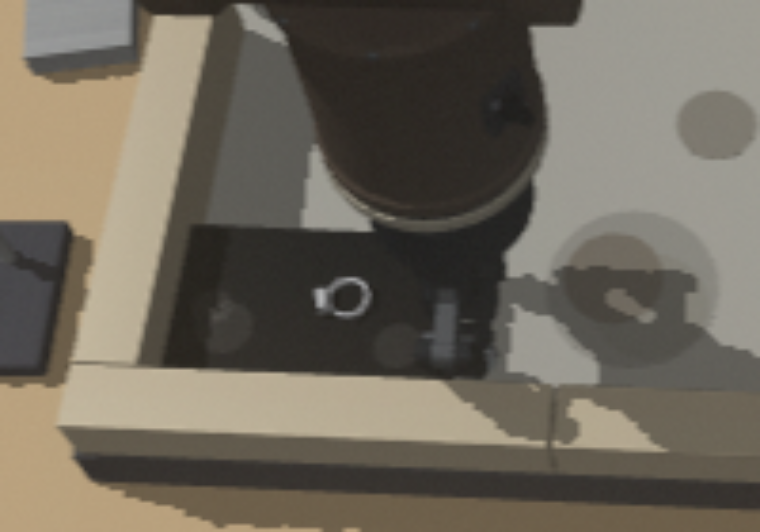

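The end looks close to the right brick, but the sideways force suggests a finger is lightly rubbing the back brick. I'll ease off, shift 8 mm towards the robot and press again.

drive_tool([
  [0, 0.003, 0.02, 0, 0],
  [0, 0.003, 0.02, 0, 0],
  [0, -0.0234, 0.024, 0, 0],
  [0, -0.0234, 0.024, 0, 0],
  [0, -0.025, 0.0142, 0, 0],
  [0, -0.0262, 0.006, 0, 0],
  [0, -0.027, 0.001, 0, 0],
  [0, -0.0275, -0.0025, 0, 0],
])

```text
time: 20.0
tool_pos: [0.617, -0.057, 0.0288]
orientation: [0.759, 0.651, 0.0, -0.0]
ft_force: [0.8, 16.2, 2.3]
opening: 0.5
gripper_force: 8.0
```

drive_tool([
  [0, -0.0005, -0.0033, 0, 0],
  [0, -0.001, -0.0066, 0, 0],
  [0, -0.001, -0.0066, 0, 0],
])

```text
time: 20.3
tool_pos: [0.6168, -0.0572, 0.0289]
orientation: [0.759, 0.651, 0.001, -0.001]
ft_force: [2.2, 26.4, 2.4]
opening: 0.503
gripper_force: 13.7
```

It is pressed home against the right brick at 26 N. I'll finish with a light front push to make sure both faces are flush.

drive_tool([
  [0, 0.002, 0.013, 0, 0],
  [0, 0.0065, 0.043, 0, 0],
  [0, 0.015, 0.1, 0, 0],
  [0, 0.015, 0.1, 0.2, 0],
  [0, 0.015, 0.1, 0.4, -0.01],
  [0, 0.015, 0.1, 0.4, -0.03],
  [0.3, -0.261, -0.2, 0.4, -0.2],
  [0.3, -0.261, -0.2, 0.4, -0.2],
  [0.3, -0.261, -0.2, 0.4, -0.2],
  [0.3, -0.261, -0.2, 0.4, -0.2],
  [0.3, -0.261, -0.2, 0.4, -0.2],
  [0.3, -0.261, -0.2, 0.4, -0.2],
])

```text
time: 21.5
tool_pos: [0.5383, -0.1188, 0.1488]
orientation: [0.987, 0.161, 0.0, 0.0]
ft_force: [0.2, -0.0, -0.7]
opening: 0.649
gripper_force: 0.0
```

```bash
python3 m2.py 2>/dev/null; python3 -c "
from h import *
y=R.from_quat(sense()['orientation']).as_matrix()[:,1]
print('turn left deg',-98.6-np.rad2deg(np.arctan2(y[1],y[0])),sense()['opening'])"
```

```text
scene [-51.8  70.4] [141.4  80.3] rel 0.1 corners [[-92.0, -0.0], [-11.0, -0.0], [-12.0, 141.0], [-92.0, 141.0]]
 ring [-50.1  84.5] 32
top [-45.4 130.1] [25.4 91.3] rel -5.3 corners [[-92.0, 122.0], [-1.0, 113.0], [1.0, 139.0], [-90.0, 147.0]]
 ring [nan nan] 0
tcp [-130.6   76.6] [ 0.5384 -0.1187  0.1488] F [ 0.09 -0.1 ] 21.6
turn left deg -27.353954449279172 0.6490489547190963
```

drive_tool([
  [0.3, 0, 0, 0, -0.076],
  [0.3, 0, 0, 0, -0.076],
  [0.3, 0, 0, -0.1, -0.076],
  [0.3, 0, 0, -0.24, -0.076],
  [0.3, 0, 0, -0.35, -0.076],
  [0.3, 0, 0, -0.401, -0.076],
  [0.3, 0, 0, -0.401, -0.076],
  [0.3, 0.033, -0.005, -0.401, -0.076],
  [0.3, 0.066, -0.01, -0.401, -0.076],
  [0.3, 0.079, -0.012, -0.401, -0.076],
  [0.3, 0.0857, -0.013, -0.401, -0.076],
  [0.3, 0.09, -0.0136, -0.401, -0.076],
])

```text
time: 22.8
tool_pos: [0.5656, -0.1235, 0.0289]
orientation: [0.997, -0.073, 0.0, 0.0]
ft_force: [-1.1, -0.8, 0.2]
opening: 0.646
gripper_force: 0.0
```

drive_tool([
  [0.3, 0.0033, -0.0005, 0, 0],
  [0.3, 0.0066, -0.001, 0, 0],
  [0.3, 0.0099, -0.0015, 0, 0],
  [0.3, 0.0099, -0.0015, 0, 0],
])

```text
time: 23.2
tool_pos: [0.5666, -0.1236, 0.0282]
orientation: [0.997, -0.074, -0.001, -0.0]
ft_force: [-6.8, -0.3, 6.1]
opening: 0.649
gripper_force: 3.6
```

drive_tool([
  [0.3, 0.0133, -0.002, 0, 0],
  [0.3, 0.0133, -0.002, 0, 0],
  [0.3, 0, 0, 0, 0],
  [0.3, -0.03, 0.005, 0, 0],
  [0.3, -0.1, 0.015, 0, 0],
  [0.3, -0.1, 0.015, 0.2, 0],
  [0.3, -0.1, 0.015, 0.5, 0],
  [0.3, -0.1, 0.015, 0.7, 0],
  [0.3, -0.1, 0.015, 0.7, 0],
])

```text
time: 24.1
tool_pos: [0.5376, -0.1192, 0.2305]
orientation: [0.997, -0.074, 0.0, 0.0]
ft_force: [1.2, -0.4, -0.4]
opening: 0.651
gripper_force: 0.0
```

drive_tool([
  [0.3, -0.67, -0.73, 0, 0],
  [0.3, -0.67, -0.73, 0, 0],
  [0.3, -0.67, -0.73, 0, 0],
  [0.3, -0.67, -0.73, 0, 0],
  [0.3, -0.67, -0.73, 0, 0],
  [0.3, -0.67, -0.73, 0, 0],
  [0.3, -0.67, -0.73, 0, 0],
  [0.3, -0.67, -0.73, 0, 0],
])

```text
time: 24.9
tool_pos: [0.3362, -0.3389, 0.2284]
orientation: [0.997, -0.075, 0.0, 0.0]
ft_force: [0.7, 0.4, -0.3]
opening: 0.652
gripper_force: 0.0
```

```bash
python3 m2.py 2>/dev/null
python3 - <<'E'
from h import *
a,_=snapshot('top');b,_=snapshot('scene')
f=lambda p,r,c:cv2.resize(p[r:r+170,c:c+220],(620,480)) 
cv2.imwrite('pics/f.png',cv2.resize(np.hstack([f(a,110,210),f(b,150,100)]),(800,310)))
E
```

```text
scene [-51.6  70.1] [141.8  79.1] rel 0.1 corners [[-91.0, -1.0], [-12.0, -1.0], [-12.0, 141.0], [-91.0, 141.0]]
 ring [-50.2  84.2] 34
top [-44.9  70.7] [140.9  91.5] rel 0.1 corners [[-90.0, 0.0], [1.0, 0.0], [1.0, 141.0], [-91.0, 141.0]]
 ring [-47.8  77.3] 15
tcp [-296.6 -170. ] [ 0.3374 -0.3378  0.2283] F [ 1.2  -0.34] 25.0
```

View pics/f.png

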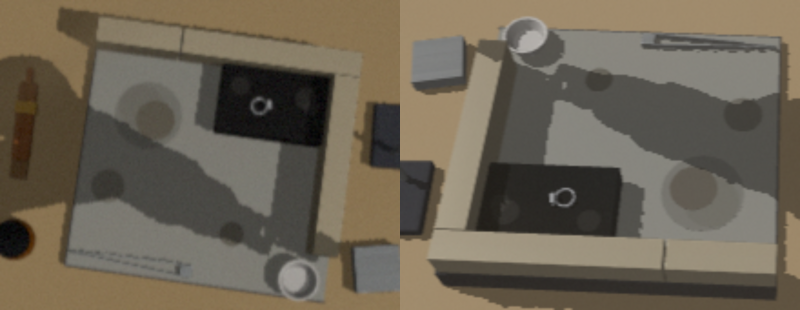

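The top view shows the block square in the corner at (-44.9, 70.7) mm against a home of (-45, 70), turned 0.1°. The ring is on top at (262,105) and the other things have not moved.

```bash
python3 -c "
from cell import *
print(sign_off())"
```

```text
the job is handed in; nothing more can be done
None
```

The charcoal block sits in the corner within about 1 mm and 0.1° of its place (top camera), flush against the back and right bricks, with the ring still riding on top and the other things on and around the hearth unmoved in the final views; handed in at about 25 s of the 67 s allowed.

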